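Shift the glass lathe from second to third gear

TASK

The gear stick of the little glass-turning lathe has been left in second, the left-hand slot nearest you. With your fingertips, push the stick through the H-shaped gate into third: forward to neutral, across to the right, then forward until it is fully home in the right-hand slot farthest from you, and take the hand away. Push it gently, do not grip the stick or let it run into first or fourth on the way, and leave the tools and glassware where they are.

Things in the scene. Friction and masses are not known exactly. Their poses are not given: they have to be found in the camera images.
- lathe: Grey bench lathe, fixed; origin on the bench under the gate's centre; x forward (from the operator into the lathe), y to the operator's left, z up. Gearbox deck: level, 170 (x) by 200 mm, 130 mm high, round the origin. Behind it, from x = +100 mm, the headstock barrel rises to 175 mm; bed, chucks and glass work lie behind and to the right, none higher than 182 mm.
- gate (a point): Centre of the top of the bright steel gate plate (100 x 84 mm), 137 mm above the bench, axes as the lathe's. Its H cut-out: two legs along x, 56 mm long, 15 mm wide, centred at y = +13 and -13 mm, joined at x = 0 by the neutral passage, 16 mm wide. First: left leg, far half; second: left, near half; third: right, far half; fourth: right, near half. No marks.
- ball (a point): Centre of the black ball knob, 40 mm across, on the gear stick (steel rod 10 mm thick). The stick pivots 62 mm below 'gate'; ball centre 155 mm from the pivot. In the axes of 'gate' the ball is at (mm): (-53, 32, 80) home in second; (0, 34, 89) in neutral, left; (0, -34, 89) in neutral, right; (53, -32, 80) home in third.
- shift (a joint): Fore-and-aft lean of the gear stick, rad: 0 upright (neutral), positive leaning forward (+x of gate), -0.347 fully home in second or fourth, +0.347 fully home in first or third, where it meets an end stop. It stays where it is left; moving it takes about 3 N at the ball. Starts in second, fully or partly engaged (-0.34 to -0.20).
- across (a joint): Sideways lean of the gear stick, rad: negative to the left, positive to the right; -0.22 in the left leg, +0.22 in the right leg. It can change legs only while shift is within about 0.04 of 0: tongues of the plate part the legs. It stays where it is left; moving it takes about 2 to 3 N at the ball.
- chuck_key: Steel T-shaped chuck key, 80 x 50 x 12 mm, lying loose on the gearbox deck left of the gate plate. Origin below its shank's middle, on the deck. Not to be disturbed.
- vase_a: Small clear glass vase, 52 mm across, 90 mm tall, standing on the bench in the corner right of the gearbox and in front of the lathe bed; origin under its foot. Not to be disturbed.
- vase_b: Second vase like it, on the bench to the left of the gearbox; origin under its foot. Not to be disturbed.
- paddle: Graphite paddle, 230 mm long, with wooden handle, lying flat on the bench near the robot, right of centre; origin on the bench near its middle. Not to be disturbed.
- tongs: Steel tongs, 200 mm long, lying flat on the bench left of centre, nearer the robot than the gearbox; origin on the bench near their middle. Not to be disturbed.
- rod_pot: Steel pot, 72 mm across, 100 mm tall, with glass rods standing up to 240 mm, on the bench at the left, beyond the vase; origin under its foot. Not to be disturbed.
- cork_mallet: Cork-headed mallet, 185 mm long, 48 mm high, lying on the bench at the left; origin on the bench under its handle. Not to be disturbed.

How it is judged:
On the way, in this order (a step that is already met when the one before it is completed fails the run):
1. the stick has been brought across in neutral to the right-hand leg (value of joint across above 0.12 rad and value of joint shift between -0.12 and 0.12 rad), for 0.05 s.
2. the stick is forward in the third slot (value of joint shift above 0.28 rad and value of joint across above 0.14 rad), for 0.2 s.
At the end, for the whole second after the job is handed in: The gear stick rests home in third: leaning forward by more than 0.28 rad (the ball within 10 mm of its end stop) and to the right by more than 0.14 rad, at rest and untouched (all of step 2 and velocity of joint shift between -0.05 and 0.05 rad/s and velocity of joint across between -0.05 and 0.05 rad/s).
It fails at once if the stick runs into first (value of joint shift above 0.14 rad and value of joint across below -0.05 rad).
It fails at once if the stick runs into fourth (value of joint shift below -0.14 rad and value of joint across above 0.05 rad).
It fails at once if the stick is gripped or forced (more than 35 N between fingers and stick) (contact force between the fingers and shift above 35 N).
It fails at once if a tool or piece of glassware is moved more than 25 mm, lifted or knocked over (distance of any of chuck_key, vase_a, vase_b, paddle, tongs, rod_pot, cork_mallet from where it was at the start of the episode above 0.025 m or angle between any of chuck_key, vase_a, vase_b, paddle, tongs, rod_pot, cork_mallet's own z axis and vertical above 0.5 rad).
It also fails if it takes over 58 s, if anything falls off the work surface, if the arm or the gripper's body presses on something with over 40 N, if the wrist force passes 120 N, or if a joint passes its speed limit or range.

ROBOT

A 6-joint arm with a two-finger parallel gripper is mounted at the origin on the work surface. World frame = base frame: x ahead of the robot, y to its left, z up, the work surface at z = 0. Lengths are in m, angles in rad, forces in N, time in s.
With the tool pointing down it reaches from about 0.35 to 0.775 m from the base axis. Payload 7.3 kg.
Tool frame: the origin (TCP) lies at the very end of the fingers, on their centre line; the grasp point (between the pads) lies 19 mm behind it; x points along the fingers, y is the direction in which the jaws open and shut, and the axes are right-handed (so a half turn about x gives the same grasp; the last joint's range is limited). The gripper opens to 92 mm and grips with 3 to 60 N. Pads are 19 mm wide; open, the fingers measure 130 mm over their backs; the gripper's body (75 mm by 190 mm) begins 47 mm behind the grasp point.
Start: joints at [0.959, 0.342, 1.524, -0, 1.275, -0.146], TCP at [0.236, 0.469, 0.227] pointing down, gripper open.
Joint ranges: [-2.53, 2.53], [-0.77, 2.02], [0.04, 2.7], [-1, 4.14], [0.28, 2.66], [-3.11, 3.11]. Speed limits (rad/s): [2.57, 2.57, 3.14, 3.14, 3.14, 3.14].

INTERFACE

Orientations are given as [roll, pitch, yaw] about the fixed x, y, z axes, in that order (R = Rz(yaw) Ry(pitch) Rx(roll)).
In Python, from cell import robot gives the robot as it stands.
- The arm moves only by the tool play_rows, never from a script. Its argument "moves" is a list that holds one entry, the list of rows, each a list of 5 numbers: the shift along the tool's x, y, z in m, then the turn about the tool's x in degrees, then the opening, from -1 (shut) to 1 (fully open), so that 0 is half open. A call has exactly 10 rows; each row shifts and turns the pose as measured when the row begins, along the tool's axes as they then stand; what a row does not reach is not made up. A row lasts 1/10 s, in which the tool goes at most 50 mm and 8.59 degrees, less where a joint would pass 70% of its speed; a pose out of reach is approached as far as the arm can. A call with a gripper value outside its range is refused whole. The fingers move at their own pace and stop on an object; "grip_force" is the grip in N (left out, the last holds). Time passes only in rows, so rows that do not move let the fingers close, or fill a call up. It gives the time, the measured TCP pose, the force and the opening at its end, in the units of the state.
- robot.observe(): the state, without advancing time (a new reading comes with each control period).
- robot.read_camera(name): name is "scene" or "top"; returns the picture (420x560x3 uint8, red, green, blue); there is no depth.
- robot.get_calibration(name): a dict with "mtx" (3x3 intrinsics, pixels), "view" (4x4, takes a point from world to camera coordinates). Camera axes: x right, y up, looking along -z (the intrinsics and any distortion apply to the point x, -y, -z); pixel columns grow to the right and rows downward; lengths in m; the calibration is good to about 2 mm. A picture is of the moment at which its call begins. get_calibration takes no time and is no camera call.
- robot.hand_in(): hands the job in, once; it reports no verdict.
Trained networks look in the newest picture that a camera, given by its name, has taken for a name from the list of things; names that differ only in an ending like _2 or _b are one class to them, and where a whole thing is asked for, a point or a joint stands for the part that bears it (a point fixed in the world has none). Each returns a list of dicts, best first, with "score" (0 to 1); they miss things now and then, are a little off and sometimes report something else, mostly with a low value. They report only what shows in the picture. A call takes as long as a camera call.
- robot.spot_in(camera, label): "point" ([column, row] in pixels, amid what is visible of it).
The state is a dict: "time": time; "qpos": joint angles; "qvel": joint speeds; "joint_efforts": joint torques, N m; "tool_pos": TCP position; "tool_rot": TCP orientation; "contact_force": force on the tool from outside, world axes, zero at the start; "torque": the same for the moment, N m; "opening": finger opening in m.
Only numpy, scipy, OpenCV 4.12 (cv2) and the standard library are available. Lean on these libraries where they do the work, as an engineer would, in place of code of your own. Each camera call takes 0.05 s, during which the arm holds its last target.

## Working session

There is one attempt and no reset: what is moved stays moved. The work goes in short steps, Python scripts to look and compute and a tool call to move; the robot and the scene stay as the last step left them, time stands still between calls to the robot, and variables do not carry over. Pictures are saved under pics/ and viewed, and the job is handed in when it is done.

Besides the shell and the picture viewer there is one more tool, called after "Emit:" by a JSON object that holds its "op" and its "data", one argument or row to a line. play_rows: Moves the arm, as the interface text tells. Its arguments: {"type":"object","properties":{"moves":{"type":"array"},"grip_force":{"type":"number"}},"required":["moves"]}

```bash
mkdir -p pics
cat > h.py <<'E'
import numpy as np, cv2
from cell import robot
def cap(n,tag):
    im=robot.read_camera(n); cv2.imwrite(f'pics/{n}_{tag}.png',im[:,:,::-1]); return im
def proj(n,P):
    c=robot.get_calibration(n);K=np.array(c['mtx']);V=np.array(c['view'])
    P=np.atleast_2d(P);p=P@V[:3,:3].T+V[:3,3];p=p*[1,-1,-1];q=p@K.T
    return q[:,:2]/q[:,2:]
def ray(n,uv):
    c=robot.get_calibration(n);K=np.array(c['mtx']);V=np.array(c['view'])
    d=np.linalg.inv(K)@[uv[0],uv[1],1];d=d*[1,-1,-1];R=V[:3,:3]
    return -R.T@V[:3,3],R.T@d/np.linalg.norm(d)
def tri(a,b):
    o1,d1=ray('scene',a);o2,d2=ray('top',b)
    s=np.linalg.lstsq(np.c_[d1,-d2],o2-o1,rcond=None)[0]
    p,q=o1+s[0]*d1,o2+s[1]*d2
    return (p+q)/2,np.linalg.norm(p-q)
def st():
    s=robot.observe();print({k:np.round(s[k],4).tolist() for k in ['time','qpos','tool_pos','tool_rot','contact_force','opening']})
E
python3 - <<'E'
from h import *
st()
for n in ('scene','top'):
    cap(n,'0'); print(robot.get_calibration(n))
    for l in ('ball','gate','lathe','chuck_key'):
        print(n,l,[(np.round(d['point'],1).tolist(),round(d['score'],2)) for d in robot.spot_in(n,l)][:3])
E
```

```text
{'time': 0.0, 'qpos': [0.959, 0.3427, 1.525, 0.0, 1.2754, -0.146], 'tool_pos': [0.2355, 0.4688, 0.226], 'tool_rot': [-1.7277, 1.5693, -2.1935], 'contact_force': [-0.2025, -0.0292, -0.5415], 'opening': 0.0916}
{'mtx': array([[428.05783753,   0.        , 287.29917412],
       [  0.        , 428.05783753, 210.53980563],
       [  0.        ,   0.        ,   1.        ]]), 'view': array([[ 0.72245679,  0.69114264,  0.01944349, -0.38661317],
       [-0.37945468,  0.37282534,  0.84676763,  0.03490821],
       [ 0.57798818, -0.61913094,  0.5316075 , -1.41182208],
       [ 0.        ,  0.        ,  0.        ,  1.        ]])}
scene ball [([294.7, 195.2], 0.53)]
scene gate [([285.0, 323.2], 0.71), ([315.3, 220.6], 0.64)]
scene lathe [([284.8, 322.0], 0.7)]
scene chuck_key [([312.7, 220.9], 0.64)]
{'mtx': array([[506.39524788,   0.        , 275.80637908],
       [  0.        , 506.39524788, 209.75600355],
       [  0.        ,   0.        ,   1.        ]]), 'view': array([[-0.0067946 , -0.99989979, -0.01241916,  0.06969655],
       [ 0.99712303, -0.00771232,  0.07540683, -0.50462284],
       [-0.07549506, -0.01187107,  0.99707551, -1.23412417],
       [ 0.        ,  0.        ,  0.        ,  1.        ]])}
top ball [([283.2, 201.8], 0.84)]
top gate [([332.1, 132.8], 0.89)]
top lathe [([332.9, 133.4], 0.91), ([435.7, 289.5], 0.2)]
top chuck_key [([264.1, 196.1], 0.53), ([186.3, 261.0], 0.45)]
```

View pics/scene_0.png

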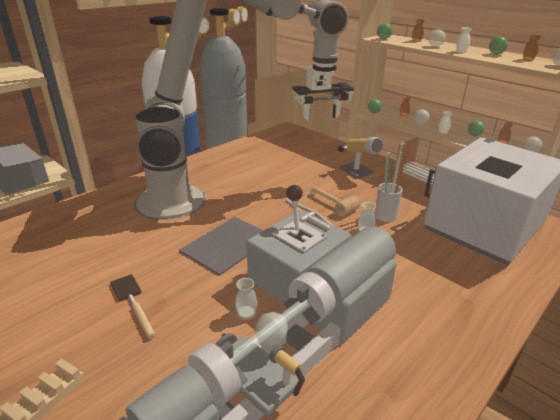

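View pics/top_0.png

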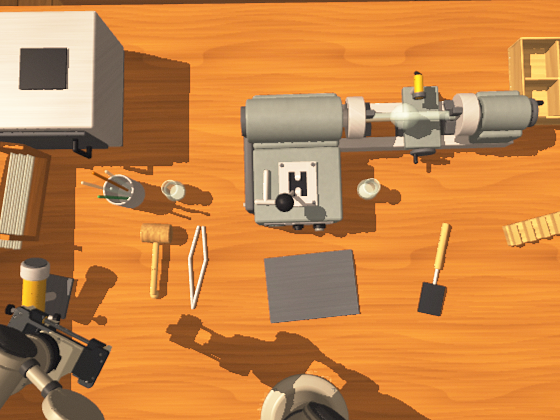

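The scene view shows the ball at about (294,193) and the gate plate at about (302,234). In the top view the ball is at (284,202) and the gate plate at about (298,183). I'll zoom in on both.

```bash
python3 - <<'E'
import cv2
a=cv2.imread('pics/scene_0.png')[170:270,240:365];b=cv2.imread('pics/top_0.png')[135:235,235:360]
cv2.imwrite('pics/z_s.png',cv2.resize(a,None,fx=6,fy=6,interpolation=2)[:600,:800]);cv2.imwrite('pics/z_t.png',cv2.resize(b,None,fx=6,fy=6,interpolation=2))
E
python3 - <<'E'
from h import *
print(tri((294.5,194),(283.7,202)))
E
```

```text
(array([0.50715733, 0.04753057, 0.21232425]), np.float64(0.0013011935906013974))
```

View pics/z_s.png

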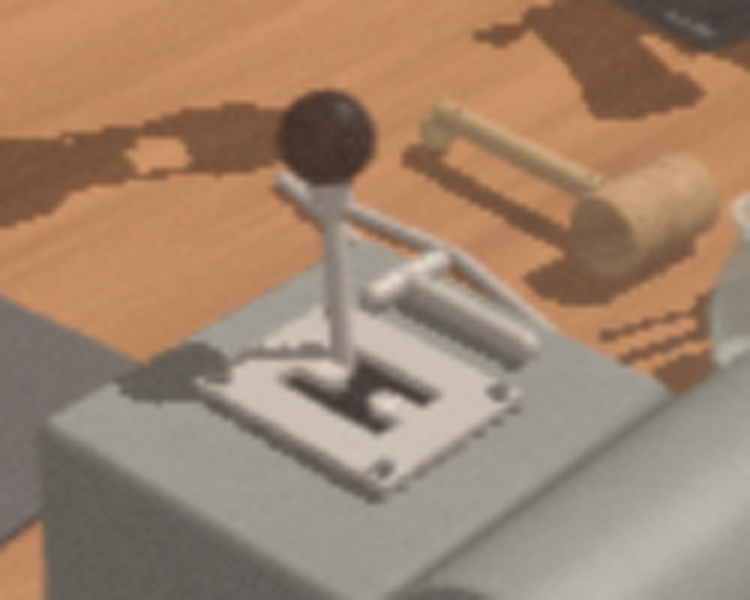

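View pics/z_t.png

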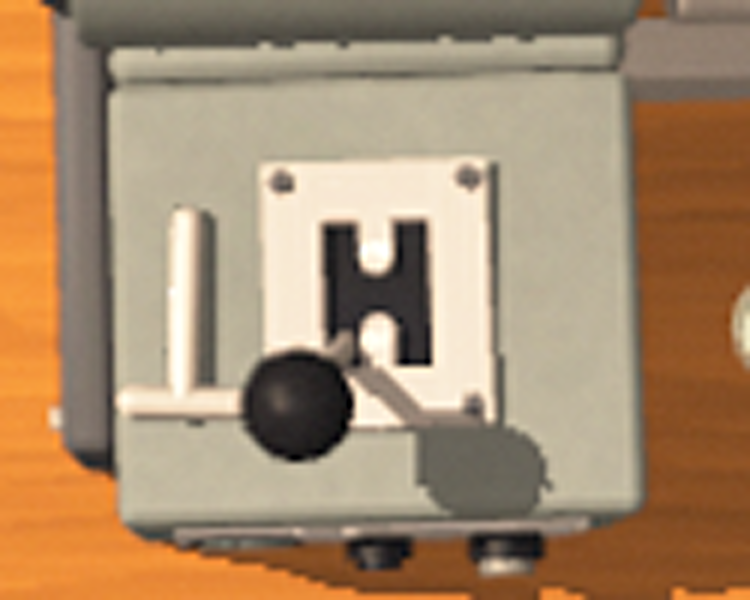

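Run:
```python
from h import *
from scipy.optimize import least_squares
o=np.array([235,135]);t=np.array([(261,163),(494,158),(497,422),(323,221),(431,220),(432,366),(376,292)])/6+o
L=np.array([(50,42),(50,-42),(-50,-42),(28,20.5),(28,-20.5),(-28,-20.5),(0,0)])/1e3
s=np.array([(200,385),(383,487),(520,398)])/6+[240,170]
Ls=np.array([(-50,-42),(50,-42),(50,42)])/1e3
def W(p,l,z):
    c,s_=np.cos(p[2]),np.sin(p[2]);return np.c_[p[0]+c*l[:,0]-s_*l[:,1],p[1]+s_*l[:,0]+c*l[:,1],np.full(len(l),z)]
f=lambda p:np.r_[(proj('top',W(p,L,p[3]))-t).ravel(),(proj('scene',W(p,Ls,p[3]))-s).ravel()]
r=least_squares(f,[.55,.02,0,.137]);print(r.x,np.round(r.fun,1))
b,e=tri((294.3,192.8),(284.7,202.4));print(b,e)
p=r.x;c,s_=np.cos(p[2]),np.sin(p[2]);d=b-np.r_[p[:2],p[3]];print('ball in gate',c*d[0]+s_*d[1],-s_*d[0]+c*d[1],d[2])
for n,v in dict(second=(-53,32,80),nl=(0,34,89),nr=(0,-34,89),third=(53,-32,80)).items():
    print(n,W(p,np.array([v])/1e3,p[3]+v[2]/1e3))
```

```text
[0.55581548 0.01450091 0.01338429 0.13183484] [ 0.3 -0.2 -1.5 -0.2 -0.8 -0.2 -0.3 -0.4 -0.2 -0.7  0.2 -0.4  0.2 -0.2
 -1.7 -0.3 -0.9  0.5 -0.7 -0. ]
[0.50658051 0.04604878 0.21598499] 0.0029912733885945585
ball in gate -0.04880832589733062 0.032204008306481124 0.08415015011142496
second [[0.50239194 0.04578869 0.21183484]]
nl [[0.55536043 0.04849786 0.22083484]]
nr [[ 0.55627053 -0.01949605  0.22083484]]
third [[ 0.60923902 -0.01678688  0.21183484]]
```

```bash
cat >> h.py <<'E'
from scipy.spatial.transform import Rotation as Ro
def tool():
    s=robot.observe();R=Ro.from_euler('xyz',s['tool_rot']).as_matrix();return np.array(s['tool_pos']),R,s
def delta(target):
    p,R,s=tool();print('t',s['time'],'pos',np.round(p,4),'F',np.round(s['contact_force'],1),'open',round(s['opening'],4))
    print('ydir deg',np.degrees(np.arctan2(R[1,1],R[0,1])),'xaxis',np.round(R[:,0],3));print('shift mm in tool',np.round(R.T@(np.array(target)-p)*1e3,1))
E
python3 - <<'E'
from h import *
delta([.44,.046,.25]);print(tool()[1].round(3)); st()
E
```

```text
t 0.5 pos [0.2358 0.4691 0.2267] F [ 0.   0.1 -0.7] open 0.0921
ydir deg 63.31323169779582 xaxis [ 0. -0. -1.]
shift mm in tool [ -23.3 -286.3  372.5]
[[ 0.     0.449  0.893]
 [-0.     0.893 -0.449]
 [-1.     0.     0.   ]]
{'time': 0.5, 'qpos': [0.959, 0.3421, 1.5242, -0.0, 1.2754, -0.146], 'tool_pos': [0.2358, 0.4691, 0.2267], 'tool_rot': [0.2959, 1.5708, -0.1699], 'contact_force': [0.0064, 0.0867, -0.7268], 'opening': 0.0921}
```

Emit:
{"op": "play_rows", "data": {
  "moves": [
    [[-0.01, 0, 0, -7, -1], [-0.01, 0, 0, -7, -1], [-0.01, 0, 0, -7, -1], [0, 0, 0, -6.5, -1], [0, 0, 0, 0, -1], [0, 0, 0, 0, -1], [0, 0, 0, 0, -1], [0, 0, 0, 0, -1], [0, 0, 0, 0, -1], [0, 0, 0, 0, -1]]
  ],
  "grip_force": 20
}}

```text
time: 1.5
tool_pos: [0.2354, 0.4686, 0.257]
tool_rot: [-2.23, 1.569, -2.207]
contact_force: [-0.6, 0.1, -0.6]
opening: 0.016
```

Run:
```python
from h import *
delta([.44,.046,.25])
```

```text
t 1.5 pos [0.2354 0.4686 0.257 ] F [-0.6  0.1 -0.6] open 0.016
ydir deg 91.35059190345996 xaxis [-0.001 -0.002 -1.   ]
shift mm in tool [   7.4 -427.3  194.6]
```

Emit:
{"op": "play_rows", "data": {
  "moves": [
    [[0, -0.042, 0.0195, 0, -1], [0, -0.042, 0.0195, 0, -1], [0, -0.042, 0.0195, 0, -1], [0, -0.042, 0.0195, 0, -1], [0, -0.042, 0.0195, 0, -1], [0, -0.042, 0.0195, 0, -1], [0, -0.042, 0.0195, 0, -1], [0, -0.042, 0.0195, 0, -1], [0, -0.042, 0.0195, 0, -1], [0, -0.042, 0.0195, 0, -1]]
  ]
}}

```text
time: 2.5
tool_pos: [0.4455, 0.0432, 0.2571]
tool_rot: [0.282, 1.568, 0.313]
contact_force: [1.3, 0.5, 1.2]
opening: 0.0005
```

Run:
```python
from h import *
delta([.46,.046,.205]); cap('top','1');cap('scene','1')
```

```text
t 2.5 pos [0.4455 0.0432 0.2571] F [1.3 0.5 1.2] open 0.0005
ydir deg 91.76336900981991 xaxis [ 0.003  0.001 -1.   ]
shift mm in tool [52.2  2.3 14.5]
```

View pics/scene_1.png

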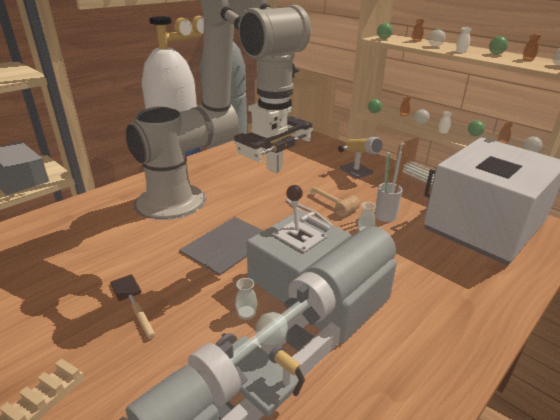

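The ball is still at (294,193), and the shut fingers hang behind it at about (274,160). I'll lower them.

Emit:
{"op": "play_rows", "data": {
  "moves": [
    [[0.01, 0, 0, 0, -1], [0.01, 0, 0, 0, -1], [0.01, 0.002, 0, 0, -1], [0.01, 0, 0, 0, -1], [0.01, 0, 0, 0, -1], [0, 0, 0.005, 0, -1], [0, 0, 0.005, 0, -1], [0, 0, 0, 0, -1], [0, 0, 0, 0, -1], [0, 0, 0, 0, -1]]
  ]
}}

```text
time: 3.6
tool_pos: [0.4562, 0.0473, 0.2018]
tool_rot: [0.284, 1.57, 0.314]
contact_force: [-0.0, -0.3, -1.1]
opening: 0.0005
```

Run:
```python
from h import *
delta([.53,.046,.205]); cap('top','2');cap('scene','2')
import cv2
a=cv2.imread('pics/scene_2.png')[120:270,220:365];cv2.imwrite('pics/z2.png',cv2.resize(a,None,fx=4,fy=4,interpolation=2))
```

```text
t 3.6 pos [0.4562 0.0473 0.2018] F [-0.  -0.3 -1.1] open 0.0005
ydir deg 91.6842948509911 xaxis [ 0.001  0.    -1.   ]
shift mm in tool [-3.1 -3.5 73.8]
```

View pics/z2.png

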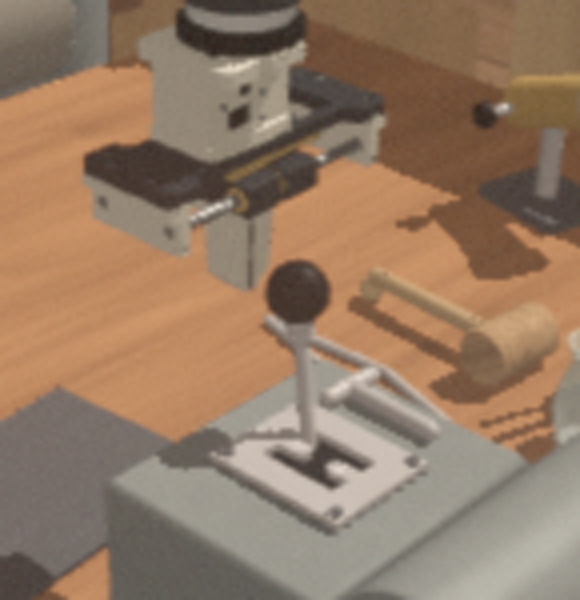

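Emit:
{"op": "play_rows", "data": {
  "moves": [
    [[0, 0, 0.005, 0, -1], [0, 0, 0.005, 0, -1], [0, 0, 0.005, 0, -1], [0, 0, 0.004, 0, -1], [0, 0, 0.004, 0, -1], [0, 0, 0.004, 0, -1], [0, 0, 0.004, 0, -1], [0, 0, 0.004, 0, -1], [0, 0, 0.004, 0, -1], [0, 0, 0.004, 0, -1]]
  ]
}}

```text
time: 4.7
tool_pos: [0.4981, 0.0486, 0.2019]
tool_rot: [3.074, 1.562, 3.103]
contact_force: [-5.3, 0.2, 2.9]
opening: 0.0004
```

```bash
cat >> h.py <<'E'
def look(tag):
    cap('top',tag);cap('scene',tag)
    a=cv2.imread(f'pics/scene_{tag}.png')[120:270,220:365];b=cv2.imread(f'pics/top_{tag}.png')[110:260,220:365]
    cv2.imwrite(f'pics/z{tag}.png',np.hstack([cv2.resize(x,None,fx=2.7,fy=4 and 2.7,interpolation=2) for x in (a,b)]))
E
python3 - <<'E'
from h import *
delta([.526,.047,.205]); look('3')
E
```

```text
t 4.7 pos [0.4981 0.0486 0.2019] F [-5.3  0.2  2.9] open 0.0004
ydir deg 91.6726272878575 xaxis [-0.009  0.    -1.   ]
shift mm in tool [-3.4 -2.5 27.8]
```

View pics/z3.png

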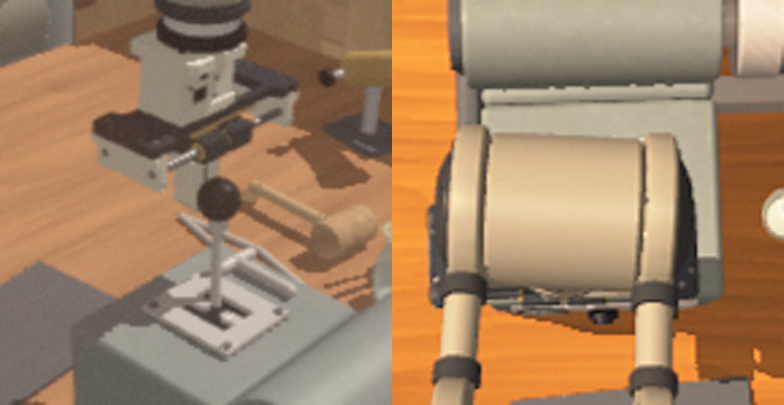

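```bash
cat >> h.py <<'E'
from scipy.optimize import least_squares
G=np.array([.5558,.0145,.137]);YAW=.0134
def ballw(s,a):
    b=.155*np.array([np.sin(s),-np.cos(s)*np.sin(a),np.cos(s)*np.cos(a)]);c,k=np.cos(YAW),np.sin(YAW)
    return G+[c*b[0]-k*b[1],k*b[0]+c*b[1],b[2]-.062]
def fit(uv,cam='scene'):
    r=least_squares(lambda q:proj(cam,ballw(*q))[0]-uv,[0,0]);print('shift,across',r.x.round(3),'ball',ballw(*r.x).round(4))
def ballpix(tag,cam='scene'):
    im=cv2.imread(f'pics/{cam}_{tag}.png');x0,y0=270,175
    c=im[y0:225,x0:340].max(2); m=(c<75).astype(np.uint8)
    n,l,s,ce=cv2.connectedComponentsWithStats(m);i=1+np.argmax(s[1:,4]);print('blob',s[i],ce[i]+[x0,y0]);return s[i][:2]+(s[i][2:4]-1)/2+[x0,y0]
E
python3 - <<'E'
from h import *
for t in '023':
    u=ballpix(t);print(u);fit(u)
E
```

```text
blob [17 14 14 11 86] [292.8255814  194.25581395]
[293.5 194. ]
shift,across [-0.225 -0.103] ball [0.521  0.0296 0.2253]
blob [ 18  11  13  14 120] [293.3   193.525]
[294.  192.5]
shift,across [-0.28  -0.179] ball [0.5126 0.0405 0.2216]
blob [ 24  11  15  15 149] [300.02684564 193.93288591]
[301. 193.]
shift,across [-0.172 -0.22 ] ball [0.5288 0.0474 0.224 ]
```

Emit:
{"op": "play_rows", "data": {
  "moves": [
    [[0, 0, 0.003, 0, -1], [0, 0, 0.003, 0, -1], [0, 0, 0.003, 0, -1], [0, 0, 0.003, 0, -1], [0, 0, 0.003, 0, -1], [0, 0, 0.003, 0, -1], [0, 0, 0.003, 0, -1], [0, 0, 0.003, 0, -1], [0, 0, 0, 0, -1], [0, 0, 0, 0, -1]]
  ]
}}

```text
time: 5.8
tool_pos: [0.5251, 0.0494, 0.2016]
tool_rot: [3.06, 1.563, 3.089]
contact_force: [-4.2, -0.1, 2.8]
opening: 0.0007
```

Run:
```python
from h import *
delta([.526,.047,.205]); look('4');u=ballpix('4');print(u);fit(u)
```

```text
t 5.8 pos [0.5251 0.0494 0.2016] F [-4.2 -0.1  2.8] open 0.0007
ydir deg 91.67141366606366 xaxis [-0.007  0.    -1.   ]
shift mm in tool [-3.5 -2.4  0.8]
blob [ 32  14  15  16 168] [308.76190476 196.82738095]
[309.  196.5]
shift,across [ 0.006 -0.196] ball [0.5563 0.0446 0.227 ]
```

View pics/z4.png

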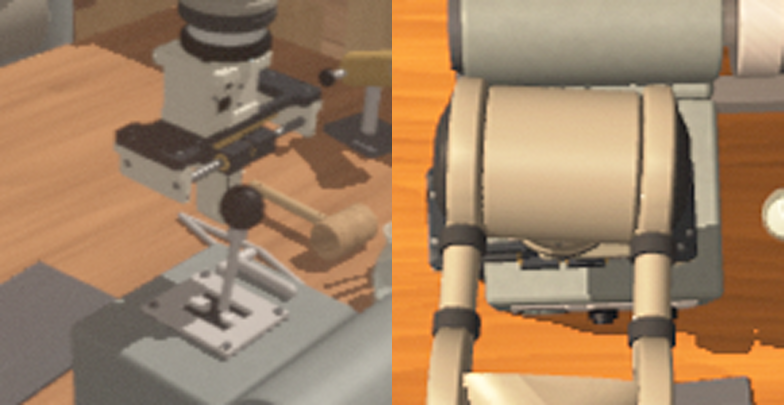

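Emit:
{"op": "play_rows", "data": {
  "moves": [
    [[0, 0, -0.01, 0, -1], [0, 0, -0.01, 0, -1], [0, 0.02, 0, 0, -1], [0, 0.02, 0, 0, -1], [0, 0.02, 0, 0, -1], [0, 0, 0, 0, -1], [0, 0, 0.018, 0, -1], [0, 0, 0.018, 0, -1], [0, 0, 0.016, 0, -1], [0, 0, 0, 0, -1]]
  ]
}}

```text
time: 6.9
tool_pos: [0.5528, 0.1092, 0.2022]
tool_rot: [-1.389, 1.57, -1.36]
contact_force: [-1.3, 0.4, -0.1]
opening: 0.0005
```

Run:
```python
from h import *
delta([.5555,.087,.205]); look('5');u=ballpix('5');print(u);fit(u)
```

```text
t 6.9 pos [0.5528 0.1092 0.2022] F [-1.3  0.4 -0.1] open 0.0005
ydir deg 91.65271391724167 xaxis [ 0.    -0.001 -1.   ]
shift mm in tool [ -2.8 -22.3   2. ]
blob [ 33  14  14  16 172] [309.47093023 196.50581395]
[309.5 196.5]
shift,across [ 0.01  -0.203] ball [0.5569 0.0458 0.2268]
```

View pics/z5.png

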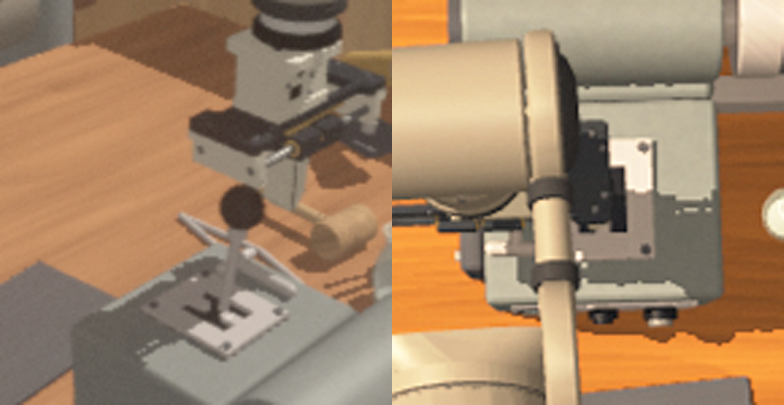

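Emit:
{"op": "play_rows", "data": {
  "moves": [
    [[0, -0.005, 0.001, 0, -1], [0, -0.005, 0.001, 0, -1], [0, -0.005, 0, 0, -1], [0, -0.004, 0, 0, -1], [0, -0.004, 0, 0, -1], [0, -0.004, 0, 0, -1], [0, -0.004, 0, 0, -1], [0, -0.004, 0, 0, -1], [0, -0.004, 0, 0, -1], [0, -0.004, 0, 0, -1]]
  ]
}}

```text
time: 8.0
tool_pos: [0.5528, 0.0642, 0.2042]
tool_rot: [1.156, 1.568, 1.185]
contact_force: [-0.7, 3.0, 1.5]
opening: 0.0002
```

Run:
```python
from h import *
delta([.555,.022,.203]); look('6');u=ballpix('6');print(u);fit(u)
```

```text
t 8.0 pos [0.5528 0.0642 0.2042] F [-0.7  3.   1.5] open 0.0002
ydir deg 91.7060515326698 xaxis [ 0.001  0.002 -1.   ]
shift mm in tool [  1.1 -42.2   0.9]
blob [ 26  17  15  15 144] [303.625      200.03472222]
[303. 199.]
shift,across [ 0.01  -0.052] ball [0.5572 0.0226 0.2298]
```

View pics/z6.png

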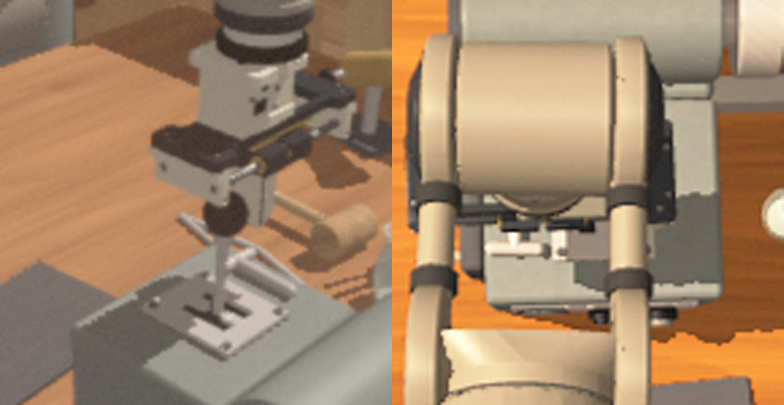

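Emit:
{"op": "play_rows", "data": {
  "moves": [
    [[0, -0.004, 0, 0, -1], [0, -0.004, 0.001, 0, -1], [0, -0.004, 0, 0, -1], [0, -0.004, 0, 0, -1], [0, -0.004, 0, 0, -1], [0, -0.004, 0, 0, -1], [0, -0.004, 0, 0, -1], [0, -0.004, 0, 0, -1], [0, -0.004, 0, 0, -1], [0, -0.003, 0, 0, -1]]
  ]
}}

```text
time: 9.1
tool_pos: [0.5546, 0.0213, 0.2032]
tool_rot: [2.314, 1.569, 2.343]
contact_force: [-0.3, 2.2, 0.2]
opening: 0.0002
```

Run:
```python
from h import *
delta([.555,.02,.203]); look('7');u=ballpix('7');print(u);fit(u)
```

```text
t 9.1 pos [0.5546 0.0213 0.2032] F [-0.3  2.2  0.2] open 0.0002
ydir deg 91.67192021929323 xaxis [-0.001  0.001 -1.   ]
shift mm in tool [ 0.2 -1.3  0.4]
blob [  0   0  40  16 297] [285.01683502 180.92255892]
[289.5 182.5]
shift,across [-0.448 -0.301] ball [0.4881 0.055  0.2084]
```

View pics/z7.png

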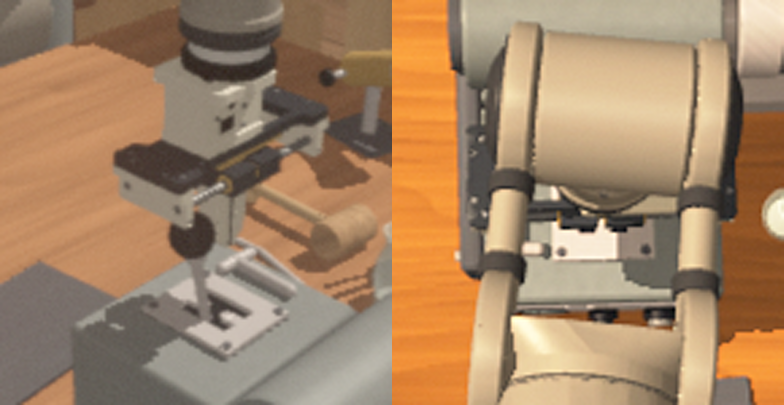

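Run:
```python
from h import *
fit(np.array([291.1,207.8])); print(proj('scene',ballw(0,.22)),proj('scene',ballw(0,.2)))
```

```text
shift,across [0.025 0.227] ball [ 0.5602 -0.0203  0.226 ]
[[290.11418803 206.865161  ]] [[291.03675755 206.11599325]]
```

Emit:
{"op": "play_rows", "data": {
  "moves": [
    [[0, -0.0015, 0, 0, -1], [0, 0, 0, 0, -1], [0, 0.01, 0, 0, -1], [0, 0.01, 0, 0, -1], [0, 0, 0, 0, -1], [0, 0, -0.02, 0, -1], [0, 0, -0.02, 0, -1], [0, 0, -0.02, 0, -1], [0, 0, 0, 0, -1], [0, 0, 0, 0, -1]]
  ]
}}

```text
time: 10.2
tool_pos: [0.4925, 0.0404, 0.2027]
tool_rot: [-2.356, 1.569, -2.324]
contact_force: [-0.1, -0.8, 0.4]
opening: 0.0006
```

Run:
```python
from h import *
delta([.50,-.0185,.203]); look('8')
```

```text
t 10.2 pos [0.4925 0.0404 0.2027] F [-0.1 -0.8  0.4] open 0.0006
ydir deg 91.84506432405908 xaxis [-0.001 -0.001 -1.   ]
shift mm in tool [ -0.3 -59.1   5.6]
```

View pics/z8.png

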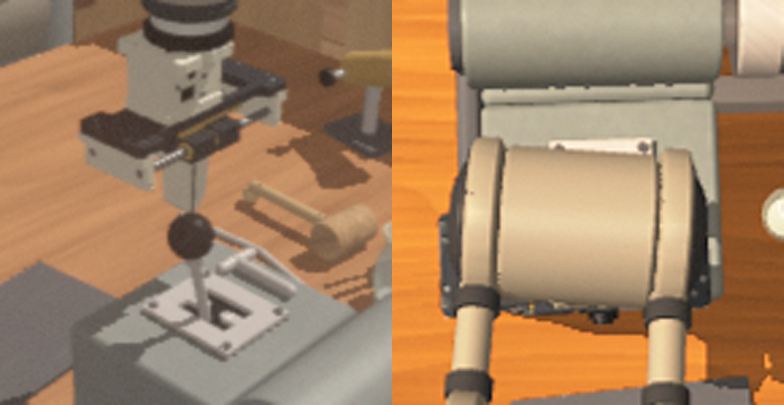

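The ball is at scene pixel (290.7,207.4), which matches neutral right (predicted 290.1,206.9). I'll move behind it and push forward.

Emit:
{"op": "play_rows", "data": {
  "moves": [
    [[0, -0.02, 0, 0, -1], [0, -0.02, 0, 0, -1], [0, -0.019, 0, 0, -1], [0, 0, 0, 0, -1], [0, 0, 0.008, 0, -1], [0, 0, 0.008, 0, -1], [0, 0, 0.008, 0, -1], [0, 0, 0.005, 0, -1], [0, 0, 0.004, 0, -1], [0, 0, 0.004, 0, -1]]
  ]
}}

```text
time: 11.3
tool_pos: [0.538, -0.017, 0.2017]
tool_rot: [-2.672, 1.567, -2.636]
contact_force: [-4.2, -2.1, 1.7]
opening: 0.0005
```

Run:
```python
from h import *
delta([.578,-.0175,.203]); look('9')
```

```text
t 11.3 pos [ 0.538  -0.017   0.2017] F [-4.2 -2.1  1.7] open 0.0005
ydir deg 92.05336673796971 xaxis [-0.003 -0.002 -1.   ]
shift mm in tool [-1.4 -2.  39.9]
```

View pics/z9.png

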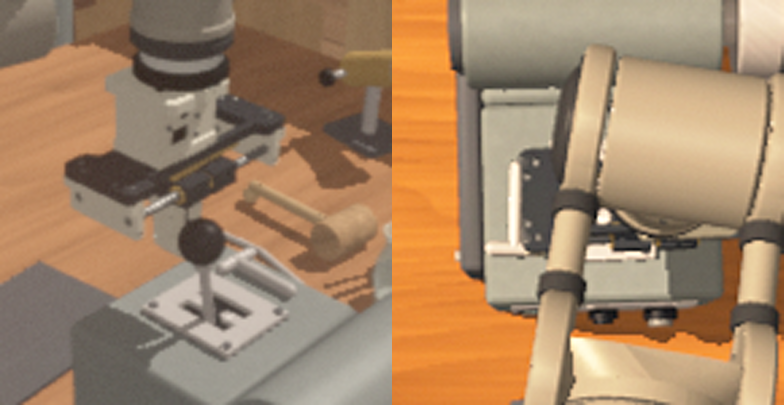

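Emit:
{"op": "play_rows", "data": {
  "moves": [
    [[0, 0, 0.004, 0, -1], [0, 0, 0.004, 0, -1], [0, 0, 0.004, 0, -1], [0, 0, 0.004, 0, -1], [0, 0, 0.003, 0, -1], [0, 0, 0.003, 0, -1], [0, 0, 0.003, 0, -1], [0, 0, 0.003, 0, -1], [0, 0, 0.002, 0, -1], [0, 0, 0.002, 0, -1]]
  ]
}}

```text
time: 12.4
tool_pos: [0.5713, -0.0157, 0.2002]
tool_rot: [-3.03, 1.564, -2.995]
contact_force: [-2.8, -1.1, -1.7]
opening: 0.0007
```

Run:
```python
from h import *
delta([.578,-.0175,.203]); look('10');u=ballpix('10');fit(u);print(proj('scene',ballw(.347,.22)))
```

```text
t 12.4 pos [ 0.5713 -0.0157  0.2002] F [-2.8 -1.1 -1.7] open 0.0007
ydir deg 92.02109831446464 xaxis [-0.007 -0.001 -1.   ]
shift mm in tool [-2.9 -2.   6.6]
blob [  0   0  53  27 300] [285.59 189.62]
shift,across [-0.38  -0.361] ball [0.4976 0.0646 0.2096]
[[308.40927668 218.96473173]]
```

View pics/z10.png

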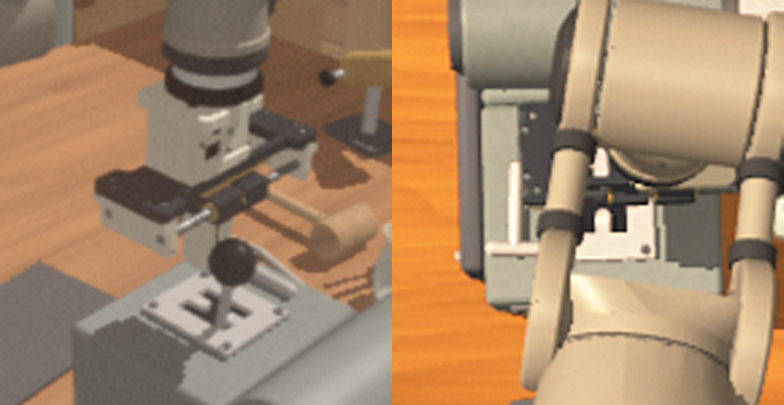

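Ball at (306.3,217.0), and home is predicted at (308.4,219.0), so it has about 6 mm left to go.

Emit:
{"op": "play_rows", "data": {
  "moves": [
    [[0, 0, 0.001, 0, -1], [0, 0, 0.001, 0, -1], [0, 0, 0.001, 0, -1], [0, 0, 0.001, 0, -1], [0, 0, 0.001, 0, -1], [0, 0, 0.001, 0, -1], [0, 0, 0, 0, -1], [0, 0, 0, 0, -1], [0, 0, 0, 0, -1], [0, 0, 0, 0, -1]]
  ]
}}

```text
time: 13.5
tool_pos: [0.5769, -0.0154, 0.1993]
tool_rot: [-3.106, 1.561, -3.07]
contact_force: [-2.4, -1.6, -2.8]
opening: 0.0006
```

Run:
```python
from h import *
delta([.579,-.0175,.203]); look('11')
```

```text
t 13.5 pos [ 0.5769 -0.0154  0.1993] F [-2.4 -1.6 -2.8] open 0.0006
ydir deg 92.02369836241013 xaxis [-0.009 -0.001 -1.   ]
shift mm in tool [-3.7 -2.2  2. ]
```

View pics/z11.png

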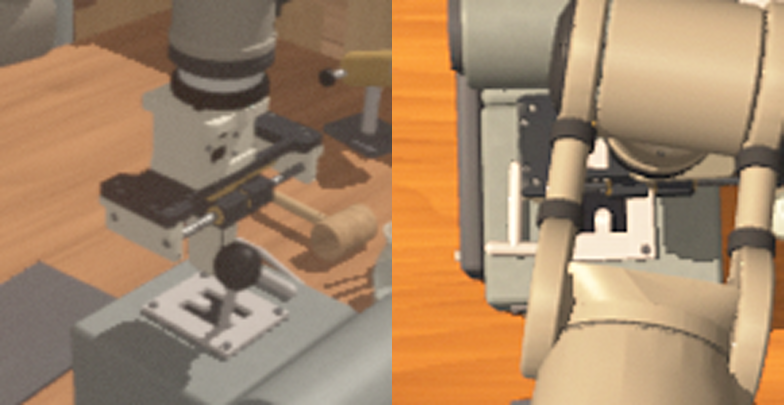

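Emit:
{"op": "play_rows", "data": {
  "moves": [
    [[0, 0, 0.001, 0, -1], [0, 0, 0.001, 0, -1], [0, 0, 0, 0, -1], [0, 0, 0, 0, -1], [0, 0, -0.01, 0, -1], [0, 0, -0.02, 0, -1], [0, 0, -0.03, 0, -1], [0, 0, -0.03, 0, -1], [0, 0, -0.03, 0, -1], [0, 0, 0, 0, -1]]
  ]
}}

```text
time: 14.6
tool_pos: [0.4586, -0.0187, 0.2025]
tool_rot: [-0.103, 1.562, -0.067]
contact_force: [0.1, -0.0, 0.1]
opening: 0.0006
```

Emit:
{"op": "play_rows", "data": {
  "moves": [
    [[-0.03, 0, 0, 0, -1], [-0.03, 0, 0, 0, -1], [0, 0.045, 0, 0, -1], [0, 0.045, 0, 0, -1], [0, 0.045, 0, 0, -1], [0, 0.045, 0, 0, -1], [0, 0.045, 0, 0, -1], [0, 0.045, 0, 0, -1], [0, 0, 0, 0, -1], [0, 0, 0, 0, -1]]
  ]
}}

```text
time: 15.6
tool_pos: [0.459, 0.2646, 0.2742]
tool_rot: [0.167, 1.524, 0.199]
contact_force: [-0.3, -0.2, 0.3]
opening: 0.0004
```

Run:
```python
from h import *
delta([.579,-.0175,.203]); look('12')
for c in('scene','top'): print(c,[(np.round(d['point'],1).tolist(),round(d['score'],2)) for d in robot.spot_in(c,'ball')][:2],proj(c,ballw(.347,.22)),proj(c,ballw(.28,.22)))
```

```text
t 15.6 pos [0.459  0.2646 0.2742] F [-0.3 -0.2  0.3] open 0.0004
ydir deg 91.8091243629739 xaxis [ 0.046  0.009 -0.999]
shift mm in tool [  74.  -286.3  107.7]
scene [([310.3, 218.4], 0.9)] [[308.40927668 218.96473173]] [[304.8410663  216.15723447]]
top [([309.4, 156.4], 0.78), ([203.0, 260.9], 0.64)] [[313.64946836 153.04881303]] [[314.19842358 157.4286265 ]]
```

View pics/z12.png

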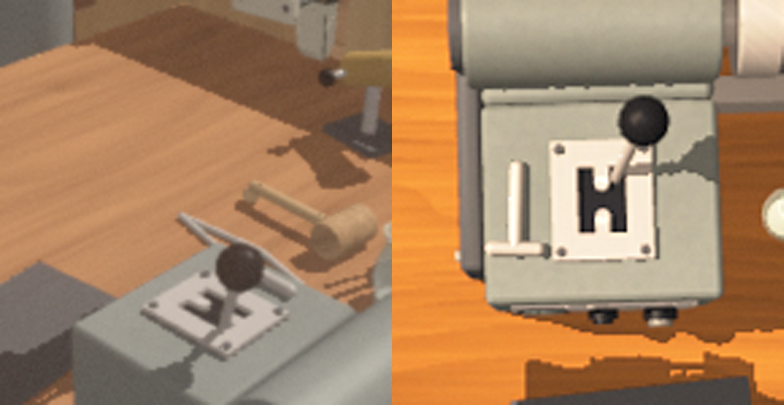

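View pics/top_12.png

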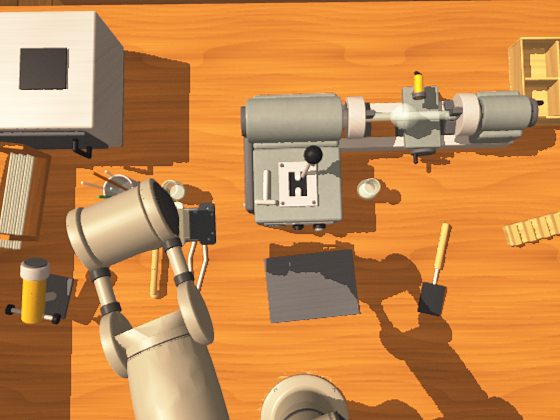

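The ball shows at scene (308.9,218.9) and top (313,155), with home predicted at (308.4,219.0) and (313.6,153.0). The stick is in the right-hand far leg, the hand is clear, and the tools and glass in view haven't moved.

Run:
```python
from h import *
robot.hand_in()
```

```text
the job is handed in; nothing more can be done
```

I pushed the stick from second to neutral, across to the right leg and forward into third using the shut fingertips, then drew the hand back and handed the job in at about 16 s. The force readings I took between moves were about 5 to 6 N at most.

- **Home in third:** In the last scene picture the ball sat within about 1 px of the position predicted for fully home. The top view was about 2 px short, which puts the forward lean at roughly 0.32 to 0.35 rad, above the 0.28 needed. The fingers' furthest push also agreed with the stick being home. I felt no clear rise in force from the end stop.
- **Network check:** In the scene view the ball network agreed with home to about 2 px. In the top view it was about 5 px off and also gave a false second hit, so there I went by the picture.
- **Tools and glass:** The chuck key, vase A and the paddle showed unmoved. In the last top view the arm partly hid the rod pot, vase B, the mallet and the tongs. The fingers passed well above them and felt no contact, but I did not measure their positions afterwards.

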